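# Slide the thrust disc home in the test plate

## Robot

A 6-joint arm with a two-finger parallel gripper is mounted at the origin on the work surface. World frame = base frame: x ahead of the robot, y to its left, z up, the work surface at z = 0. Lengths are in m, angles in degrees, forces in N, time in s.
With the tool pointing down it reaches from about 0.25 to 0.775 m from the base axis. Payload 4 kg.
Tool frame: the origin (TCP) lies midway between the tips of the shut fingers; the grasp point (between the pads) lies 19 mm behind it; x points along the fingers, y is the direction in which the jaws open and shut, and the axes are right-handed (so a half turn about x gives the same grasp; the last joint's range is limited). The gripper opens to 85 mm and grips with 20 to 120 N. Pads are 22 mm wide; open, the fingers measure 114 mm over their backs; the gripper's body (76 mm by 85 mm) begins 54 mm behind the grasp point. The pads swing forward as they close: fully open they stand 13 mm farther back than shut.
Start: joints at [-81.251, 4.996, 78.535, -0, 96.463, -5.907], TCP at [0.139, -0.532, 0.231] pointing down, gripper open.
Joint ranges: [-177.83, 177.83], [-43.37, 116.18], [15.69, 146.23], [-61.86, 241.86], [9.47, 152.12], [-147.06, 147.06]. Speed limits (degrees/s): [159.86, 159.86, 180, 180, 180, 180].

## Interface

Orientations are given as [roll, pitch, yaw] about the fixed x, y, z axes, in that order (R = Rz(yaw) Ry(pitch) Rx(roll)).
In Python, from bench import ctrl gives the robot as it stands.
- The arm moves only by the shell command python3 -m handwheel 'ROWS' [FORCE]. ROWS is JSON, a list of rows, each a list of 3 entries, a list of its own where there are three numbers: the shift along the tool's x, y, z in m, then the turn about the tool's x in degrees, then the opening, from 0 (shut) to 1 (fully open). A call has 1 to 12 rows; each row is the pose to reach, as a shift and turn from the pose measured when the call began, along the tool's axes at that moment; what a row does not reach only later rows make up. A row lasts 1/8 s, in which the tool goes at most 62.5 mm and 10.7 degrees, less where a joint would pass 70% of its speed; a pose out of reach is approached as far as the arm can. A call with a gripper value outside its range is refused whole. The fingers move at their own pace and stop on an object; FORCE is the grip in N (left out, the last holds). Time passes only in rows, so rows that repeat a pose let the fingers close. It gives the time, the measured TCP pose, the force and the opening at its end, in the units of the state.
- ctrl.sense(): the state, without advancing time (a new reading comes with each control period).
- ctrl.snapshot(name): name is "scene" or "top" or "wrist"; returns a dict with "image" (400x640x3 uint8, red, green, blue), "fx", "fy", "cx", "cy" (pixels), "T" (4x4, takes a point from camera to world coordinates). Camera axes: x right, y down, z forward; pixel columns grow to the right and rows downward; lengths in m; the calibration is good to about 2 mm. A picture is of the moment at which its call begins. There is no depth.
- ctrl.sign_off(): hands the job in, once; it reports no verdict.
The state is a dict: "time": time; "joint_positions": joint angles; "qd": joint speeds; "tau": joint torques, N m; "eef_pos": TCP position; "eef_rot": TCP orientation; "wrist_force": force on the tool from outside, world axes, zero at the start; "ft_torque": the same for the moment, N m; "finger_gap": finger opening in m.
Only numpy, scipy, OpenCV 4.12 (cv2) and the standard library are available. Lean on these libraries where they do the work, as an engineer would, in place of code of your own. Each camera call takes 0.05 s, during which the arm holds its last target.

## Task

Pick up the flat brass thrust disc and lay it on the bare end of the clamped aluminium test plate, the end away from the cam lock. From there slide it along the guide rail, flat on the plate and pushed gently, never carried or set down from above, until it drops fully home in the shallow round pocket; leave it lying flat in there. Leave the other parts on the bench where they are.

Things in the scene. Friction and masses are not known exactly. Their poses are not given: they have to be found in the camera images.
- fixture: Plate fixture, fixed to the bench: dark steel base 120 x 340 x 8 mm (x, y, z) carrying the grey aluminium test plate 110 x 320 x 12 mm, its flat, oiled top 20 mm above the origin. Origin: centre of the base's underside. Its y axis runs along the plate towards the cam lock's end; z is up. More than 20 N between the disc and the fixture (plate, rail, pocket wall) mars them; the clamped plate does not move under less.
- rail (a point): Middle of the straight white nylon guide rail, slippery, that lies on the plate along the fixture's y, full length: the point is on the foot of its inner face, at plate top height; the rail is 15 mm wide (towards +x), 7 mm high; the inner face looks to -x of the fixture (x = +33.3 mm there). Axes as the fixture's.
- bare_end (a point): Point on the plate's top at its bare end (-y end, away from the cam lock), 25.3 mm from the rail's face: with its centre here the disc lies clear of rail and pocket. The plate always reaches 40 mm or more past this point to -y. Axes as the fixture's.
- pocket_zone (a point): Middle of the stretch of plate top in which the pocket lies. The round pocket (49 mm wide, 4 mm deep, flat floor) is centred on the line through this point along y, 23.3 mm from the rail's face, so a disc slid along the rail runs into it. The plate is clamped at a different place each time, so the pocket's centre lies anywhere within 30 mm to +y or -y of this point; not measured, but seen and felt.
- lock (a point): Foot of the dark steel spring cam lock at the plate's +y end, at bench height. The lock reaches 62 mm above the bench, 17 mm to -x, 70 mm to +x, 40 mm to -y and 15 mm to +y of this point. Stays as it is. Axes as the fixture's.
- disc: Flat round brass disc, 45 mm diameter, 8 mm thick, 75 to 150 g, plain, no hole; lies on the bench left or right of the fixture. Origin: centre of its underside; z is its axis. Lying on the plate its origin is 20 mm above the fixture's, seated in the pocket 16 mm (4 mm then stand above the plate). 2 mm of play all round; drops in by its own weight when slid slowly; sliding takes under 1.5 N.
- collar_a: Brass shaft collar, a ring 38 mm outside, 21 mm hole, 15 mm high, on the bench on the other side of the fixture from the disc. Origin: centre of its underside. To be left alone.
- collar_b: Second, equal brass shaft collar, on the bench beyond the fixture. Origin: centre of its underside. To be left alone.
- roller: White nylon fluted feed roller standing upright, about 47 mm diameter, 60 mm high, beyond the fixture on the right. Origin: centre of its underside. To be left alone.
- housing: Red cast iron seed cup housing, foot 100 x 120 mm, round cup 92 mm wide at the mouth, 85 mm high, beyond the fixture on the left. Origin: centre of its underside. To be left alone.
Mind the look-alikes: they are no part of the job. What is shaped like the disc but black, purple or white is not meant.

How it is judged:
By the outcome, as a careful person would: the job done as asked, in the order asked, and still so for the second after the job is handed in, with the robot touching nothing.
It also fails if it takes over 64 s, if anything falls off the work surface, if the arm or the gripper's body presses on something with over 40 N, if the wrist force passes 120 N, or if a joint passes its speed limit or range.

## Working session

There is one attempt and no reset: what is moved stays moved. The work goes in short steps, Python scripts to look and compute and a shell command to move; the robot and the scene stay as the last step left them, time stands still between calls to the robot, and variables do not carry over. Pictures are saved under pics/ and viewed, and the job is handed in when it is done.

```bash
ls; mkdir -p pics
python3 - <<'E'
from bench import ctrl
import cv2,numpy as np
print(ctrl.sense())
for n in("scene","top","wrist"):
    s=ctrl.snapshot(n); cv2.imwrite(f"pics/{n}0.png",s["image"][:,:,::-1]); print(n,s["fx"],s["cx"],s["cy"],np.round(s["T"],4).tolist())
E
```

```text
pics
{'time': 0.0, 'joint_positions': array([-8.12512613e+01,  5.03945356e+00,  7.86259243e+01,  2.14694699e-03,
        9.64633259e+01, -5.90792828e+00]), 'qd': array([-0.05745652,  0.08207352, -0.09651253, -0.07498186,  0.094101  ,
       -0.00511784]), 'tau': array([-3.49855372e-04, -3.51867843e+01, -3.13270283e+01, -6.33734430e-05,
        1.09732995e-02, -2.41158057e-05]), 'eef_pos': array([ 0.13908767, -0.53160029,  0.2301254 ]), 'eef_rot': array([-96.85777494,  89.87127853,  97.79913131]), 'wrist_force': array([ 0.55527576, -0.01733812,  0.67526359]), 'ft_torque': array([0.04075858, 0.01776228, 0.01115544]), 'finger_gap': 0.0852701917640038}
scene 427.648330873806 323.7557116926374 196.41500252412337 [[0.1568, 0.5684, -0.8077, 1.401], [0.9876, -0.0992, 0.1219, -0.1653], [-0.0109, -0.8168, -0.5769, 0.6578], [0.0, 0.0, 0.0, 1.0]]
top 411.4904335319208 321.6367891733449 193.72958129185665 [[0.0121, -0.9896, 0.1436, 0.4205], [-0.9999, -0.0115, 0.0046, -0.021], [-0.0029, -0.1437, -0.9896, 0.9733], [0.0, 0.0, 0.0, 1.0]]
wrist 309.88374042507246 320.6160556584845 196.82907098092204 [[0.2529, -0.9234, -0.2886, 0.213], [-0.9675, -0.2421, -0.0732, -0.512], [-0.0023, 0.2977, -0.9546, 0.3722], [0.0, 0.0, 0.0, 1.0]]
```

View pics/top0.png

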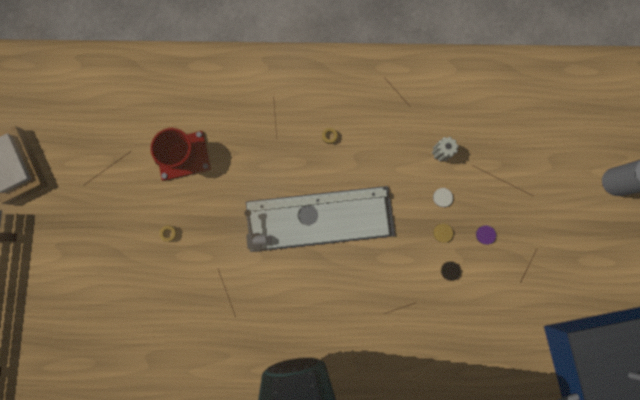

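View pics/scene0.png

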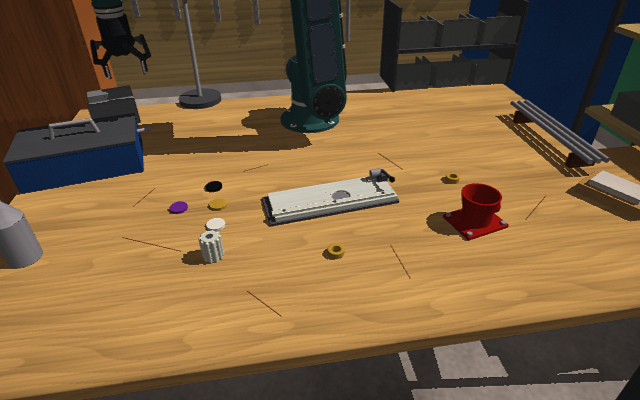

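View pics/wrist0.png

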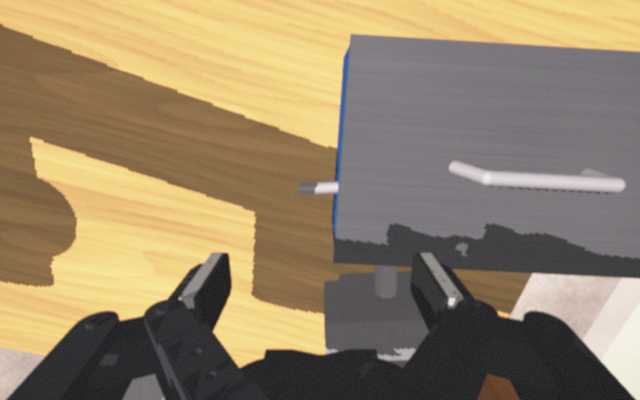

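The top view shows the brass disc at about (443,234), with the white, purple and black look-alikes around it. The fixture spans about (247..392, 188..250), with the cam lock at its left end and the pocket at about (307,215). I'll enlarge it next.

```bash
cat > h.py <<'E'
import numpy as np
from bench import ctrl
def ray(s,u,v,z):
    T=np.array(s["T"]); d=T[:3,:3]@np.array([(u-s["cx"])/s["fx"],(v-s["cy"])/s["fy"],1]); p=T[:3,3]
    return p+d*(z-p[2])/d[2]
def proj(s,P):
    T=np.array(s["T"]); c=T[:3,:3].T@(np.array(P)-T[:3,3]); return c[0]/c[2]*s["fx"]+s["cx"],c[1]/c[2]*s["fy"]+s["cy"]
E
python3 - <<'E'
import cv2
i=cv2.imread("pics/top0.png")
cv2.imwrite("pics/t_fix.png",cv2.resize(i[180:260,240:400],None,fx=5,fy=5,interpolation=cv2.INTER_CUBIC))
cv2.imwrite("pics/t_disc.png",cv2.resize(i[180:290,410:510],None,fx=5,fy=5,interpolation=cv2.INTER_CUBIC))
E
```

```text
(no output)
```

View pics/t_fix.png

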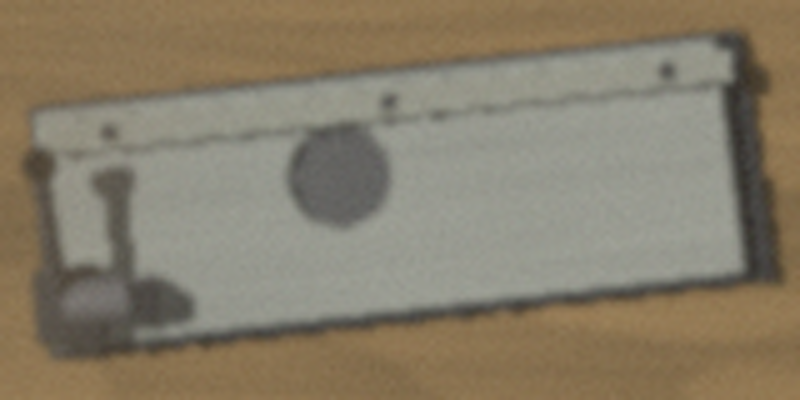

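View pics/t_disc.png

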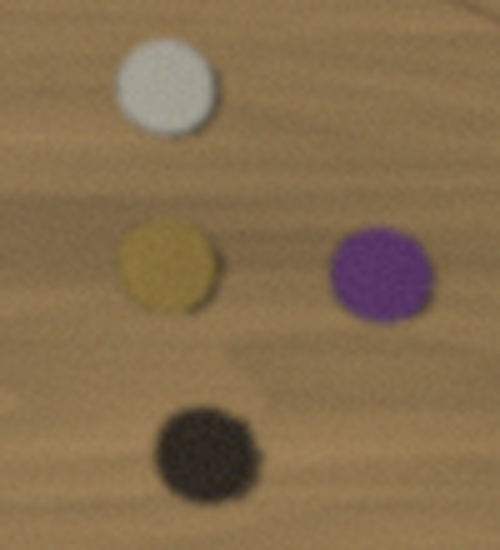

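The crop shows the pocket centre at (339,177), the rail's inner edge from (65,158) to (728,86), and the plate's bare end edge from (727,85) to (743,274). In the other crop the brass disc is at (168,264).

Run:
```python
from h import *
s=ctrl.snapshot("top")
f=lambda c,o,z: ray(s,(c[0]+.5)/5-.5+o[0],(c[1]+.5)/5-.5+o[1],z)
F=(240,180);D=(410,180)
a=f((65,158),F,.02);b=f((728,86),F,.02);c=f((743,274),F,.02);p=f((339,177),F,.018)
print("rail ends",a,b,"plate corner",c,"|",np.linalg.norm(a-b),np.linalg.norm(c-b))
d=(a-b)/np.linalg.norm(a-b);yaw=np.degrees(np.arctan2(-d[0],d[1]));print("yaw",yaw)
n=np.array([d[1],-d[0],0]);print("pocket",p,"dist to rail",(b-p)@n,"from bare edge",(p-b)@d)
print("plate x-extents: corner->rail",(b-c)@n)
disc=f((168,264),D,.008);print("disc",disc, "local to pocket y",(disc-p)@d,(disc-p)@n)
for nme,q,z in(("white",(166,87),.008),("purple",(381,275),.008),("black",(208,455),.008)):
    w=f(q,D,z);print(nme,w,np.linalg.norm(w-disc))
l=f((115,217),D,.008);r=f((219,264),D,.008);print(np.linalg.norm(f((116,264),D,.008)-r))
```

```text
rail ends [0.51582172 0.14370104 0.02      ] [ 0.55326462 -0.16513805  0.02      ] plate corner [ 0.46578195 -0.17117051  0.02      ] | 0.31110055579232837 0.08769041608900477
yaw 6.912663770625971
pocket [0.50864238 0.01606263 0.018     ] dist to rail 0.022489235470783086 from bare edge 0.1852540571873378
plate x-extents: corner->rail 0.08757278757082346
disc [ 0.47254309 -0.30155041  0.008     ] local to pocket y -0.3109594606247292 -0.07406359382227339
white [ 0.5560492  -0.30313611  0.008     ] 0.08352116370674291
purple [ 0.46860746 -0.40073076  0.008     ] 0.09925840963957393
black [ 0.38492107 -0.31731693  0.008     ] 0.08902922116654234
0.048090249371345595
```

```bash
cat >> h.py <<'E'
from scipy.spatial.transform import Rotation as Ro
def R(s=None):
    s=s or ctrl.sense(); return Ro.from_euler("xyz",s["eef_rot"],degrees=True).as_matrix()
def go(P,jaw=None):
    """tool shift to world P, turn about tool x so tool y lies along heading jaw (deg, mod 180)"""
    s=ctrl.sense();M=R(s);sh=M.T@(np.array(P)-s["eef_pos"]);t=None
    if jaw is not None:
        h=np.degrees(np.arctan2(M[1,1],M[0,1])); t=-((jaw-h+90)%180-90)
    print("shift",np.round(sh,4),"turn",t,"now",np.round(s["eef_pos"],4),"heading",np.degrees(np.arctan2(M[1,1],M[0,1])),"j6",s["joint_positions"][5],"t",s["time"],"gap",s["finger_gap"],"F",np.round(s["wrist_force"],2))
E
python3 - <<'E'
from h import *
print(np.round(R(),4)); go([.4725,-.3016,.12],96.5)
E
```

```text
[[-3.000e-04  2.530e-01 -9.675e-01]
 [ 1.400e-03 -9.675e-01 -2.530e-01]
 [-1.000e+00 -1.400e-03 -1.000e-04]]
shift [ 0.1108 -0.1382 -0.3808] turn 8.15503715972011 now [ 0.1391 -0.5318  0.2305] heading -75.34496284027989 j6 -5.907074107821662 t 0.2 gap 0.08547549413817092 F [-0.14 -0.16 -0.46]
```

```bash
python3 -m handwheel '[[[0,-0.014,-0.038],1,1],[[0,-0.035,-0.095],3,1],[[0,-0.055,-0.152],5,1],[[0.02,-0.076,-0.209],7,1],[[0.04,-0.097,-0.266],8,1],[[0.06,-0.118,-0.324],8,1],[[0.08,-0.138,-0.381],8,1],[[0.1,-0.138,-0.381],8,1],[[0.111,-0.138,-0.381],8,1],[[0.111,-0.138,-0.381],8,1]]'
python3 - <<'E'
from h import *
import cv2
for n in("wrist",):
    s=ctrl.snapshot(n); cv2.imwrite("pics/w1.png",s["image"][:,:,::-1])
    print(proj(s,[.4725,-.3016,.008]))
    np.save("w1.npy",s,allow_pickle=True)
go([.4725,-.3016,.12],96.5)
E
```

```text
time: 1.45
eef_pos: [0.4718, -0.3018, 0.1188]
eef_rot: [-56.0, 89.8, 130.7]
wrist_force: [-0.1, -0.3, -0.7]
finger_gap: 0.0855
(np.float64(321.7318291675263), np.float64(192.94032326674778))
shift [-0.0001 -0.0007 -0.0004] turn 0.0810197956019465 now [ 0.4722 -0.3024  0.1199] heading -83.41898020439807 j6 44.95950948158263 t 1.5 gap 0.0855035909929633 F [-0.19 -0.65 -0.04]
```

View pics/w1.png

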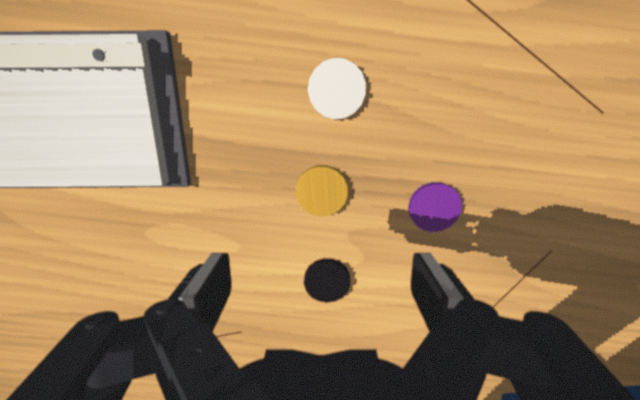

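The wrist view shows the brass disc at (322,190), and I predicted (322,193). The plate's bare end is at left, and its top edge runs (143,67)–(165,186).

Run:
```python
from h import *
import cv2
s=np.load("w1.npy",allow_pickle=True).item()
d=ray(s,322,190,.008);print("disc",d)
print("diam",np.linalg.norm(ray(s,295.5,190,.008)-ray(s,348.5,190,.008)))
i=s["image"][:,:,::-1]
cv2.imwrite("pics/w1c.png",cv2.resize(i[20:200,0:200],None,fx=4,fy=3.2,interpolation=cv2.INTER_CUBIC))
go([d[0],d[1],-.001],96.5)
```

```text
disc [ 0.47511331 -0.30152361  0.008     ]
diam 0.04496275359107416
shift [ 0.1209 -0.0003 -0.0031] turn 0.0810197956019465 now [ 0.4722 -0.3024  0.1199] heading -83.41898020439807 j6 44.95950948158263 t 1.5 gap 0.0855035909929633 F [-0.19 -0.65 -0.04]
```

View pics/w1c.png

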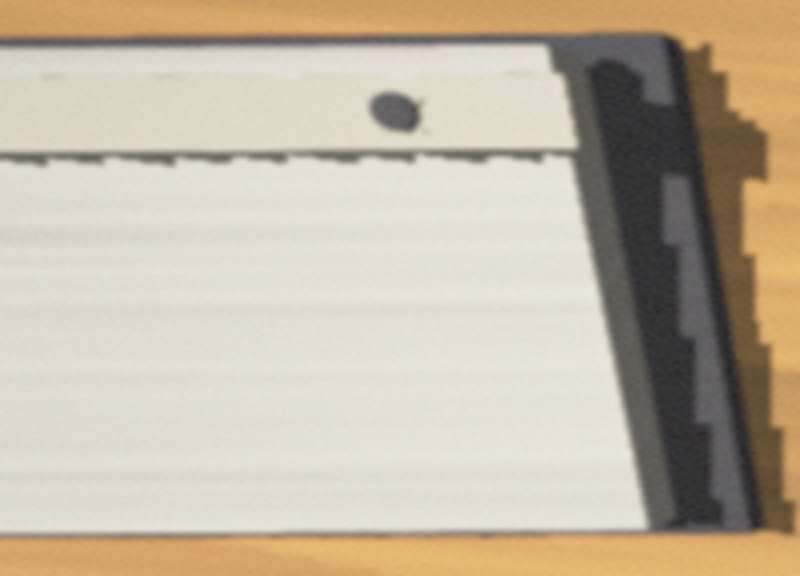

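Run:
```python
from h import *
s=np.load("w1.npy",allow_pickle=True).item()
f=lambda x,y,z: ray(s,(x+.5)/4-.5,(y+.5)/3.2-.5+20,z)
for nm,a,b,z in(("rail",(0,155),(578,151),.027),("front",(0,534),(648,529),.02),("end",(575,155),(648,529),.02),("baseend",(665,38),(757,528),.008)):
    A=f(*a,z);B=f(*b,z);d=A-B;print(nm,A,B,np.degrees(np.arctan2(-d[0],d[1])) if 'end' not in nm else np.degrees(np.arctan2(d[1],d[0])),np.linalg.norm(d))
```

```text
rail [ 0.54273723 -0.06606761  0.027     ] [ 0.55519854 -0.16690973  0.027     ] 7.044468439637979 0.10160913563376622
front [ 0.45125777 -0.04200821  0.02      ] [ 0.4677822  -0.17232216  0.02      ] 7.226808966201931 0.13135745765321474
end [ 0.5545098  -0.16255361  0.02      ] [ 0.4677822  -0.17232216  0.02      ] 6.4264151627127575 0.08727599940204152
baseend [ 0.58189608 -0.1738458   0.008     ] [ 0.46673592 -0.1892375   0.008     ] 7.612735409583439 0.11618419279314969
```

```bash
python3 -m handwheel '[[[0.04,0,-0.002],0,0.8],[[0.08,0,-0.002],0,0.7],[[0.1,0,-0.002],0,0.7],[[0.112,0,-0.002],0,0.7],[[0.117,0,-0.002],0,0.7],[[0.117,0,-0.002],0,0.7]]' 25
python3 - <<'E'
from h import *
import cv2
s=ctrl.snapshot("wrist"); cv2.imwrite("pics/w2.png",s["image"][:,:,::-1])
go([.474,-.3016,-0.001],96.5)
E
```

```text
time: 2.25
eef_pos: [0.4745, -0.3027, 0.0039]
eef_rot: [-161.2, 90.0, 25.4]
wrist_force: [0.5, -0.7, -0.3]
finger_gap: 0.0598
shift [ 0.0051 -0.0012  0.0006] turn 0.06552479567477576 now [ 0.4747 -0.3027  0.0041] heading -83.43447520432522 j6 45.101670201596704 t 2.3 gap 0.05997569820528207 F [0.95 0.4  0.7 ]
```

View pics/w2.png

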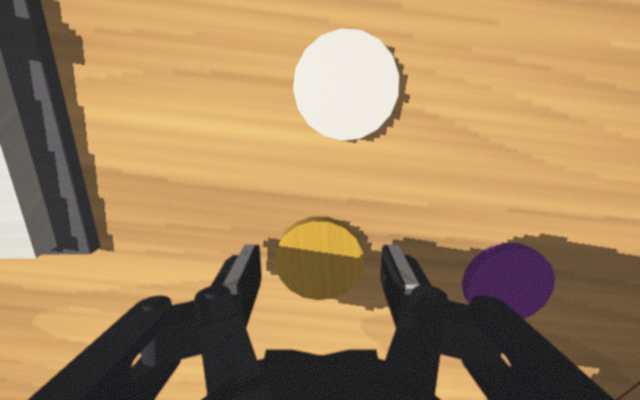

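The wrist view shows the brass disc at (320,258), centred between the open fingers. Both fingers are clear of it and of the purple disc.

```bash
python3 -m handwheel '[[[0.002,-0.001,0],0,0.6],[[0.004,-0.001,0],0,0.6],[[0.005,-0.001,0],0,0.6],[[0.005,-0.001,0],0,0.6]]' 25
python3 - <<'E'
from h import *
import cv2
s=ctrl.snapshot("scene"); c=proj(s,[.475,-.302,.01]);print(c);u,v=int(c[0]),int(c[1])
cv2.imwrite("pics/s2.png",cv2.resize(s["image"][v-50:v+30,u-50:u+50,::-1],None,fx=7,fy=7,interpolation=cv2.INTER_CUBIC))
go([.474,-.3016,-0.001],96.5)
E
```

```text
time: 2.8
eef_pos: [0.4745, -0.3016, -0.001]
eef_rot: [-175.3, 89.9, 11.3]
wrist_force: [0.2, 0.7, -0.3]
finger_gap: 0.0512
(np.float64(218.0648953816003), np.float64(202.74744496555812))
shift [ 0.     -0.0001  0.0005] turn 0.0710711081927684 now [ 0.4745 -0.3016 -0.001 ] heading -83.42892889180725 j6 45.17390469246638 t 2.85 gap 0.05123690171339258 F [0.62 0.65 0.32]
```

View pics/s2.png

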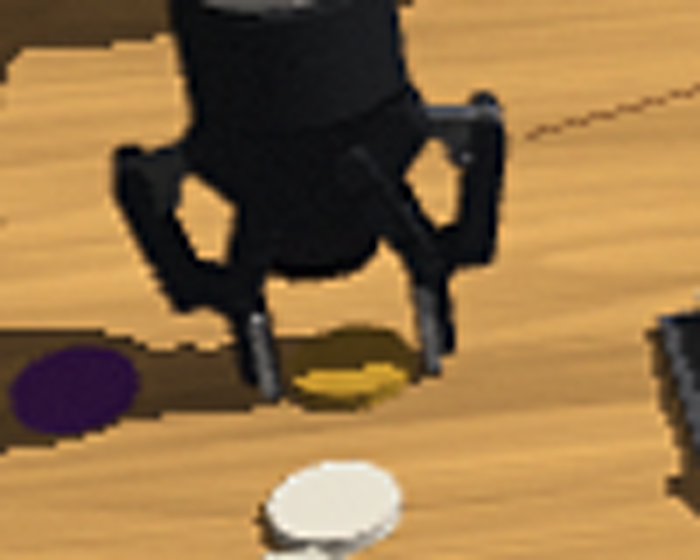

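The scene view shows the fingers straddling the disc with their tips near the bench and no contact. I'll go slightly lower and close.

```bash
python3 -m handwheel '[[[0.001,0,0],0,0.6],[[0.0015,0,0],0,0.6],[[0.0015,0,0],0,0.55],[[0.0015,0,0],0,0.5],[[0.0015,0,0],0,0.45],[[0.0015,0,0],0,0.45],[[0.0015,0,0],0,0.45]]' 25
python3 - <<'E'
from h import *
import cv2
s=ctrl.snapshot("scene"); c=proj(s,[.475,-.302,.01]);u,v=int(c[0]),int(c[1])
cv2.imwrite("pics/s3.png",cv2.resize(s["image"][v-50:v+30,u-50:u+50,::-1],None,fx=7,fy=7,interpolation=cv2.INTER_CUBIC))
go([.474,-.3016,-0.001],96.5)
E
```

```text
time: 3.72
eef_pos: [0.4749, -0.3019, -0.0019]
eef_rot: [157.6, 89.9, -15.8]
wrist_force: [0.6, 0.6, 5.8]
finger_gap: 0.0435
shift [-0.0009 -0.0004  0.0009] turn 0.0707904219439115 now [ 0.4749 -0.3019 -0.0019] heading -83.42920957805607 j6 45.171352096823625 t 3.775 gap 0.044043890692491046 F [0.22 0.13 5.54]
```

View pics/s3.png

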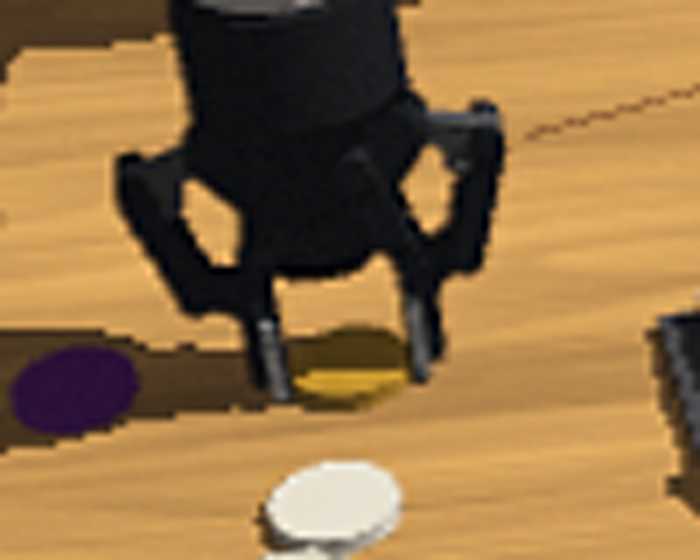

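The scene view shows the disc gripped, with a gap of 44 mm and about 5 N of bench contact. I'll lift it and move over the bare end.

```bash
python3 -m handwheel '[[[-0.01,0,0],0,0.45],[[-0.03,0,0],0,0.45],[[-0.06,0,0],0,0.45],[[-0.085,0,0],0,0.45],[[-0.09,0,0],0,0.45],[[-0.09,0,0],0,0.45]]' 30
python3 - <<'E'
from h import *
import cv2
s=ctrl.snapshot("wrist"); cv2.imwrite("pics/w4.png",s["image"][:,:,::-1])
go([.5234,-.1224,0.09],88)
E
```

```text
time: 4.53
eef_pos: [0.4744, -0.3015, 0.0874]
eef_rot: [-176.8, 89.9, 9.7]
wrist_force: [-0.6, 0.4, -1.2]
finger_gap: 0.0432
shift [-0.0032 -0.172  -0.0696] turn 8.56870914716285 now [ 0.474  -0.3013  0.0866] heading -83.43129085283714 j6 45.174538764681245 t 4.575 gap 0.04328063797566431 F [-0.46 -0.08 -1.93]
```

View pics/w4.png

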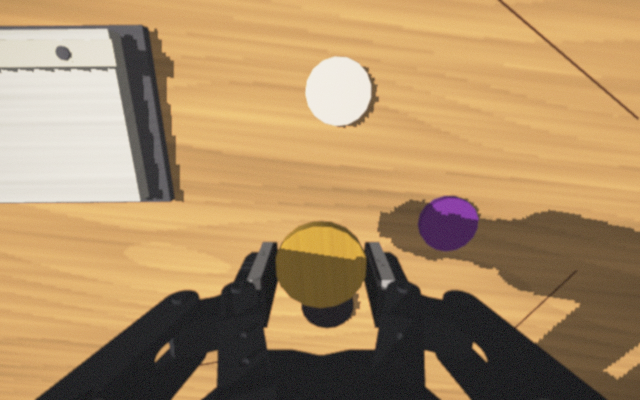

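The wrist view shows the disc held level at (321,264). The plate corner and rail are at top left.

```bash
python3 -m handwheel '[[[-0.005,-0.04,-0.016],3,0.45],[[-0.005,-0.09,-0.036],6,0.45],[[-0.005,-0.135,-0.055],8,0.45],[[-0.005,-0.165,-0.067],8,0.45],[[-0.003,-0.172,-0.07],8.6,0.45],[[-0.003,-0.172,-0.07],8.6,0.45],[[-0.003,-0.172,-0.07],8.6,0.45]]'
python3 - <<'E'
from h import *
import cv2
s=ctrl.snapshot("wrist"); cv2.imwrite("pics/w5.png",s["image"][:,:,::-1]);np.save("w5.npy",s,allow_pickle=True)
e=ctrl.sense()["eef_pos"]
print("disc top",ray(s,321,262,e[2]+.01),e)
go([.5234,-.1224,0.09],88)
E
```

```text
time: 5.45
eef_pos: [0.5233, -0.1234, 0.0892]
eef_rot: [-29.6, 89.9, 148.3]
wrist_force: [-0.5, 0.4, -1.0]
finger_gap: 0.043
disc top [ 0.52602846 -0.12305185  0.09945861] [ 0.52345772 -0.12353015  0.08945861]
shift [-0.0005 -0.0011  0.0001] turn -0.12407950393412648 now [ 0.5235 -0.1235  0.0895] heading -92.12407950393415 j6 72.78222228737017 t 5.5 gap 0.04339356656371219 F [ 0.05 -0.15 -1.23]
```

View pics/w5.png

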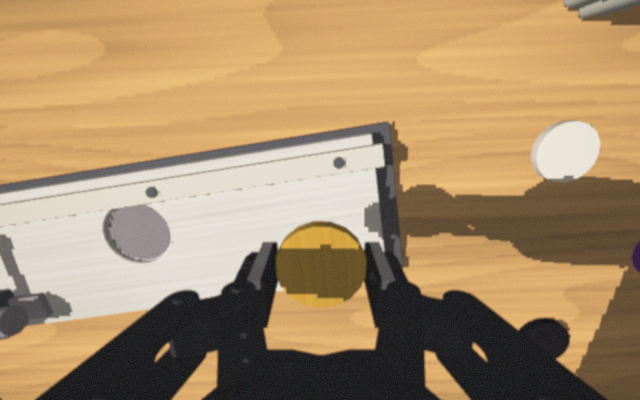

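The wrist view shows the disc held at (321,263), the pocket at about (137,233), and the rail's inner edge running from (0,233) to (380,168).

Run:
```python
from h import *
import cv2
s=np.load("w5.npy",allow_pickle=True).item()
i=s["image"][:,:,::-1]
cv2.imwrite("pics/w5a.png",cv2.resize(i[140:290,60:260],None,fx=4,fy=4,interpolation=cv2.INTER_CUBIC))
cv2.imwrite("pics/w5b.png",cv2.resize(i[120:320,240:420],None,fx=3,fy=3,interpolation=cv2.INTER_CUBIC))
```

```text
(no output)
```

View pics/w5a.png

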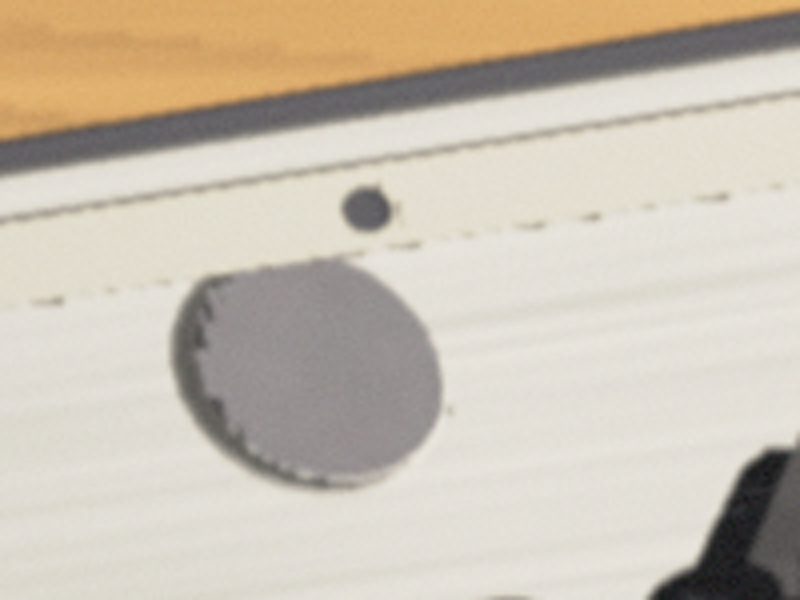

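View pics/w5b.png

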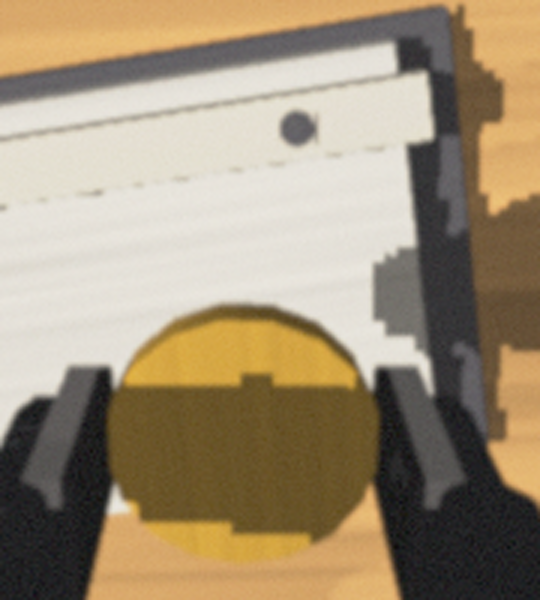

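Run:
```python
from h import *
from scipy.optimize import least_squares
s=np.load("w5.npy",allow_pickle=True).item()
fa=lambda x,y,z: ray(s,(x+.5)/4-.5+60,(y+.5)/4-.5+140,z)
fb=lambda x,y,z: ray(s,(x+.5)/3-.5+240,(y+.5)/3-.5+120,z)
A=fa(0,305,.027);B=fb(430,142,.027);d=(A-B)/np.linalg.norm(A-B);print("rail",A,B,"yaw",np.degrees(np.arctan2(-d[0],d[1])))
n=np.array([d[1],-d[0],0])
P=np.array([fa(x,y,.02) for x,y in((172,350),(185,400),(220,450),(270,480),(330,490),(400,460),(437,410),(440,360),(415,310),(375,275))])
r=least_squares(lambda q:np.hypot(P[:,0]-q[0],P[:,1]-q[1])-q[2],[.51,.016,.0245]);print("pocket",r.x,np.abs(r.fun).max())
pk=np.array([r.x[0],r.x[1],0]);print("pocket-rail",(B-pk)@n, "along from B",(pk-B)@d)
e=np.array([.5235,-.1235,.0895])
D=fb(244,440,e[2]+.0099);print("disc",D,"diam",np.linalg.norm(fb(108,430,e[2]+.0099)-fb(380,430,e[2]+.0099)),"rel TCP",D-e,"to rail",(B-D)@n,"from end",(D-B)@d,"to pocket",(pk-D)@d)
```

```text
rail [0.52849024 0.0611383  0.027     ] [ 0.55524848 -0.16565736  0.027     ] yaw 6.728873631748498
pocket [0.51121521 0.0146241  0.0247071 ] 0.0011283408199288698
pocket-rail 0.022606156600538198 along from B 0.18419906340034448
disc [ 0.52366828 -0.12296572  0.0994    ] diam 0.043268638578035104 rel TCP [0.00016828 0.00053428 0.0099    ] to rail 0.02636043264062567 from end 0.04609785916983672 to pocket 0.13810120423050773
```

Disc and rail agree with the geometry: the disc is 26.4 mm from the rail face (target 25.3) and 46 mm from the bare end. I'll lower it here.

```bash
python3 -m handwheel '[[[0.02,0,0],0,0.45],[[0.04,0,0],0,0.45],[[0.055,0,0],0,0.45],[[0.063,0,0],0,0.45],[[0.067,0,0],0,0.45],[[0.069,0,0],0,0.45],[[0.07,0,0],0,0.45],[[0.07,0,0],0,0.45]]'
python3 - <<'E'
from h import *
go([.5234,-.1224,0.0186],88)
E
```

```text
time: 6.5
eef_pos: [0.5237, -0.1235, 0.0199]
eef_rot: [-83.1, 90.0, 94.8]
wrist_force: [0.0, 0.2, -0.7]
finger_gap: 0.0432
shift [ 0.0013 -0.0011  0.0004] turn -0.11681843914823276 now [ 0.5237 -0.1235  0.0199] heading -92.1168184391482 j6 72.7800695782464 t 6.5 gap 0.04321924317386476 F [ 0.02  0.21 -0.75]
```

```bash
python3 -m handwheel '[[[0.0008,0,0],0,0.45],[[0.0013,0,0],0,0.45],[[0.0013,0,0],0,0.45]]'
python3 - <<'E'
from h import *
go([.5234,-.1224,0.0186],88)
E
```

```text
time: 6.88
eef_pos: [0.5237, -0.1235, 0.0186]
eef_rot: [-76.8, 90.0, 101.1]
wrist_force: [0.0, 0.7, -1.6]
finger_gap: 0.0431
shift [-0.     -0.0011  0.0003] turn -0.11085427119616043 now [ 0.5237 -0.1235  0.0186] heading -92.11085427119616 j6 72.77777869479709 t 6.875 gap 0.04308660124533073 F [ 0.    0.66 -1.62]
```

```bash
python3 -m handwheel '[[[0.0003,0,0],0,0.45],[[0.0006,0,0],0,0.45],[[0.0006,0,0],0,0.45]]'
python3 - <<'E'
from h import *
import cv2
s=ctrl.snapshot("scene"); c=proj(s,[.5237,-.1235,.025]);u,v=int(c[0]),int(c[1])
cv2.imwrite("pics/s6.png",cv2.resize(s["image"][v-50:v+30,u-50:u+50,::-1],None,fx=7,fy=7,interpolation=cv2.INTER_CUBIC))
go([.5234,-.1224,0.0186],88)
E
```

```text
time: 7.25
eef_pos: [0.5237, -0.1235, 0.0182]
eef_rot: [-91.7, 90.0, 86.2]
wrist_force: [-0.3, 1.3, 1.2]
finger_gap: 0.0433
shift [-0.0004 -0.0011  0.0004] turn -0.11296065285614532 now [ 0.5237 -0.1235  0.0182] heading -92.11296065285616 j6 72.77873424724584 t 7.3 gap 0.04337750258862382 F [-0.34  0.35  1.47]
```

View pics/s6.png

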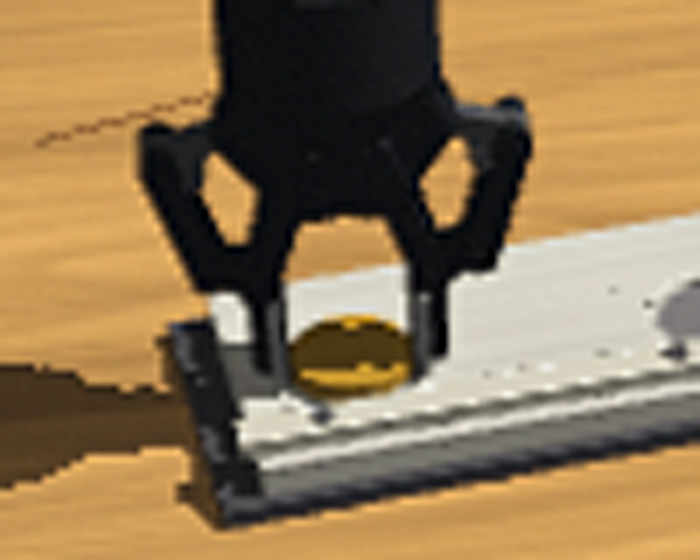

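The scene view shows the disc lying flat on the plate near the bare end, clear of rail and pocket. The contact is light. I'll release to a loose cage and raise the tips 1.2 mm.

```bash
python3 -m handwheel '[[[0,0,0],0,0.52],[[0,0,0],0,0.6],[[0,0,0],0,0.6],[[-0.0006,0,0],0,0.6],[[-0.0012,0,0],0,0.6],[[-0.0012,0,0],0,0.6]]' 20
python3 - <<'E'
from h import *
import cv2
s=ctrl.snapshot("wrist"); cv2.imwrite("pics/w7.png",cv2.resize(s["image"][120:320,180:440,::-1],None,fx=3,fy=3,interpolation=cv2.INTER_CUBIC));np.save("w7.npy",s,allow_pickle=True)
e=ctrl.sense()["eef_pos"]
u=np.array([-.12,.9928,0]);n=np.array([.9928,.12,0])
# disc touching rail: center 22.5 -> start 26.4 ; pocket 138 along
go(e,88)
E
```

```text
time: 8.05
eef_pos: [0.5238, -0.1236, 0.0195]
eef_rot: [-124.7, 90.0, 53.2]
wrist_force: [-0.9, -0.1, -0.2]
finger_gap: 0.0515
shift [0. 0. 0.] turn -0.11497743205461575 now [ 0.5238 -0.1235  0.0195] heading -92.1149774320546 j6 72.78096430622021 t 8.1 gap 0.051128760261890754 F [-0.06 -0.62  0.16]
```

View pics/w7.png

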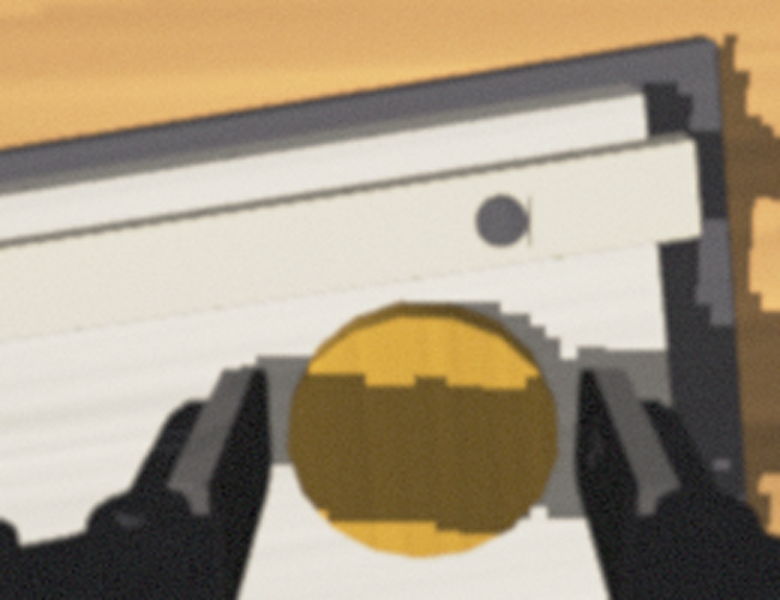

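The wrist view shows the disc flat and free between the jaws, with about 3 mm of slack on each side. I'll push it with the rear pad, biased slightly toward the rail.

```bash
python3 -m handwheel '[[[0,-0.0015,0],0,0.6],[[0,-0.004,0],0,0.6],[[0,-0.007,0.0001],0,0.6],[[0,-0.010,0.0002],0,0.6],[[0,-0.013,0.0003],0,0.6],[[0,-0.016,0.0004],0,0.6],[[0,-0.019,0.0005],0,0.6],[[0,-0.022,0.0006],0,0.6],[[0,-0.025,0.0007],0,0.6],[[0,-0.028,0.0008],0,0.6],[[0,-0.031,0.001],0,0.6],[[0,-0.034,0.0012],0,0.6]]'
python3 - <<'E'
from h import *
import cv2
s=ctrl.snapshot("wrist"); cv2.imwrite("pics/w8.png",cv2.resize(s["image"][120:320,180:440,::-1],None,fx=3,fy=3,interpolation=cv2.INTER_CUBIC));np.save("w8.npy",s,allow_pickle=True)
go([.5234,-.1224,0.0186],88)
E
```

```text
time: 9.6
eef_pos: [0.5238, -0.0893, 0.0195]
eef_rot: [-106.3, 90.0, 71.6]
wrist_force: [-0.0, 0.3, -0.5]
finger_gap: 0.0514
shift [ 0.0008  0.0335 -0.0008] turn -0.10016143044333603 now [ 0.5238 -0.0889  0.0195] heading -92.10016143044332 j6 76.29987461736317 t 9.65 gap 0.05119935919367075 F [-0.52 -0.6  -0.71]
```

View pics/w8.png

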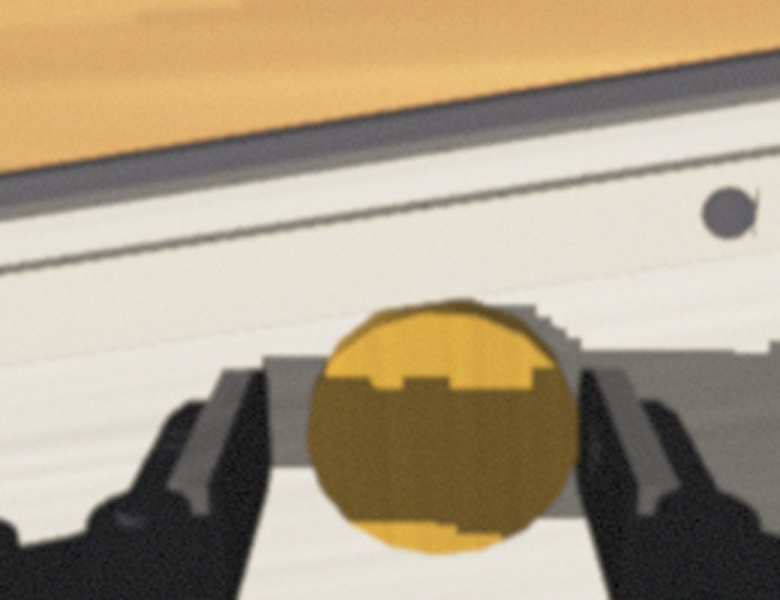

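The wrist view shows the disc against the rear pad, flat and all but touching the rail. I'll continue along the rail.

```bash
python3 -m handwheel '[[[0,-0.003,0.0003],0,0.6],[[0,-0.006,0.0006],0,0.6],[[0,-0.009,0.0009],0,0.6],[[0,-0.012,0.0013],0,0.6],[[0,-0.015,0.0017],0,0.6],[[0,-0.018,0.0021],0,0.6],[[0,-0.021,0.0025],0,0.6],[[0,-0.024,0.0029],0,0.6],[[0,-0.027,0.0033],0,0.6],[[0,-0.030,0.0037],0,0.6],[[0,-0.033,0.0041],0,0.6],[[0,-0.036,0.0045],0,0.6]]'
python3 - <<'E'
from h import *
import cv2
s=ctrl.snapshot("wrist"); cv2.imwrite("pics/w9.png",cv2.resize(s["image"][120:320,180:440,::-1],None,fx=3,fy=3,interpolation=cv2.INTER_CUBIC));np.save("w9.npy",s,allow_pickle=True)
go([.5112,.0146,0.0186],88)
E
```

```text
time: 11.15
eef_pos: [0.5206, -0.0526, 0.0195]
eef_rot: [-94.4, 89.9, 83.5]
wrist_force: [-0.1, -0.6, 0.3]
finger_gap: 0.0515
shift [ 0.001  -0.0664  0.0118] turn -0.09257889224579685 now [ 0.5205 -0.0522  0.0195] heading -92.09257889224581 j6 80.08285763547728 t 11.2 gap 0.05125973836215066 F [ 0.44  0.1  -0.29]
```

View pics/w9.png

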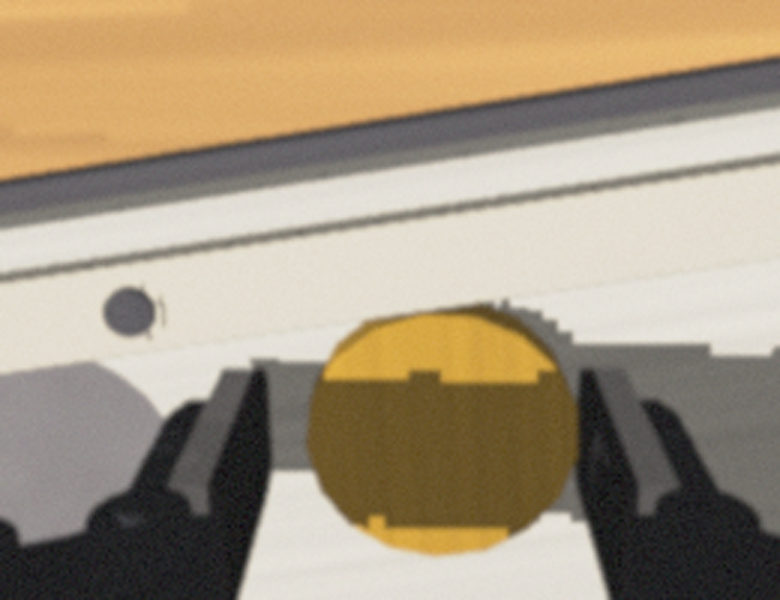

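The wrist view shows the disc touching the rail, still flat against the rear pad. The pocket is coming in at left.

```bash
python3 -m handwheel '[[[0,-0.003,0.0005],0,0.6],[[0,-0.006,0.0009],0,0.6],[[0,-0.009,0.0013],0,0.6],[[0,-0.012,0.0018],0,0.6],[[0,-0.015,0.0022],0,0.6],[[0,-0.018,0.0027],0,0.6],[[0,-0.021,0.0032],0,0.6],[[0,-0.024,0.0037],0,0.6],[[0,-0.027,0.0042],0,0.6],[[0,-0.030,0.0046],0,0.6],[[0,-0.033,0.0051],0,0.6],[[0,-0.036,0.0055],0,0.6]]'
python3 - <<'E'
from h import *
import cv2
s=ctrl.snapshot("wrist"); cv2.imwrite("pics/w10.png",cv2.resize(s["image"][120:320,180:440,::-1],None,fx=3,fy=3,interpolation=cv2.INTER_CUBIC));np.save("w10.npy",s,allow_pickle=True)
go([.5112,.0146,0.0186],88)
E
```

```text
time: 12.7
eef_pos: [0.5163, -0.0158, 0.0195]
eef_rot: [-86.8, 89.9, 91.1]
wrist_force: [0.4, 0.8, -1.2]
finger_gap: 0.0514
shift [ 0.001  -0.0298  0.0062] turn -0.07509895825529611 now [ 0.5163 -0.0154  0.0195] heading -92.07509895825528 j6 83.97558635591278 t 12.75 gap 0.05131762740604231 F [ 0.35  0.39 -0.45]
```

View pics/w10.png

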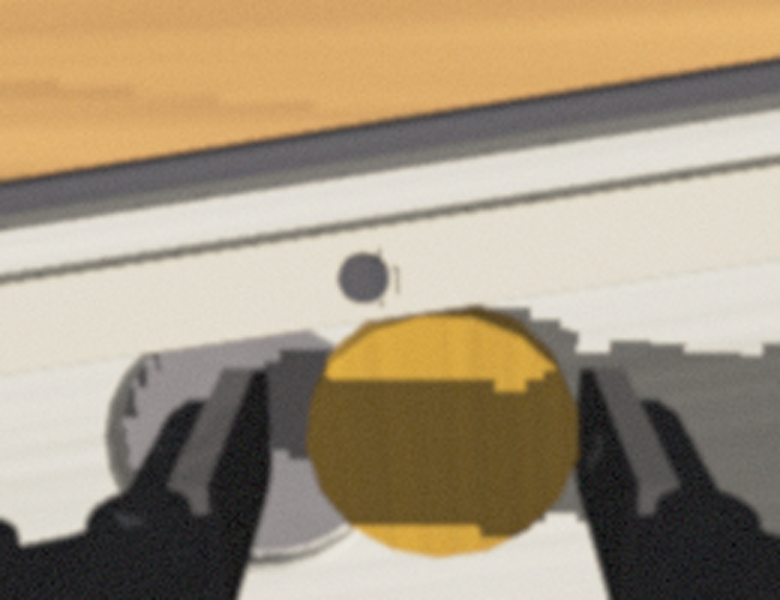

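The wrist view shows the disc just starting over the pocket edge, about 33 mm to go. I'll go slower now.

```bash
python3 -m handwheel '[[[0,-0.0015,0.0002],0,0.6],[[0,-0.003,0.0005],0,0.6],[[0,-0.0045,0.0007],0,0.6],[[0,-0.006,0.0009],0,0.6],[[0,-0.0075,0.0012],0,0.6],[[0,-0.009,0.0014],0,0.6],[[0,-0.0105,0.0016],0,0.6],[[0,-0.012,0.0019],0,0.6],[[0,-0.0135,0.0021],0,0.6],[[0,-0.015,0.0023],0,0.6],[[0,-0.0165,0.0026],0,0.6],[[0,-0.018,0.0028],0,0.6]]'
python3 - <<'E'
from h import *
import cv2
s=ctrl.snapshot("wrist"); cv2.imwrite("pics/w11.png",cv2.resize(s["image"][120:320,180:440,::-1],None,fx=3,fy=3,interpolation=cv2.INTER_CUBIC))
s=ctrl.snapshot("scene"); c=proj(s,[.513,.002,.025]);u,v=int(c[0]),int(c[1])
cv2.imwrite("pics/s11.png",cv2.resize(s["image"][v-50:v+30,u-50:u+50,::-1],None,fx=7,fy=7,interpolation=cv2.INTER_CUBIC))
go([.5112,.0146,0.0186],88)
E
```

```text
time: 14.25
eef_pos: [0.5141, 0.0027, 0.0196]
eef_rot: [-85.3, 89.9, 92.6]
wrist_force: [-0.1, -0.9, 0.3]
finger_gap: 0.051
shift [ 0.001  -0.0116  0.0033] turn -0.06943599113844812 now [0.5141 0.0029 0.0195] heading -92.06943599113843 j6 85.95976222447307 t 14.35 gap 0.05141003783148701 F [-0.01 -0.17 -0.46]
```

View pics/w11.png

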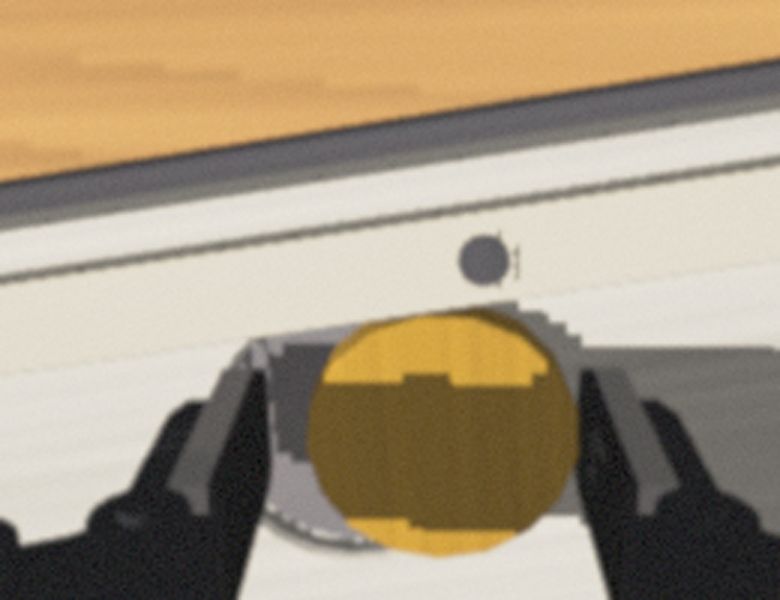

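View pics/s11.png

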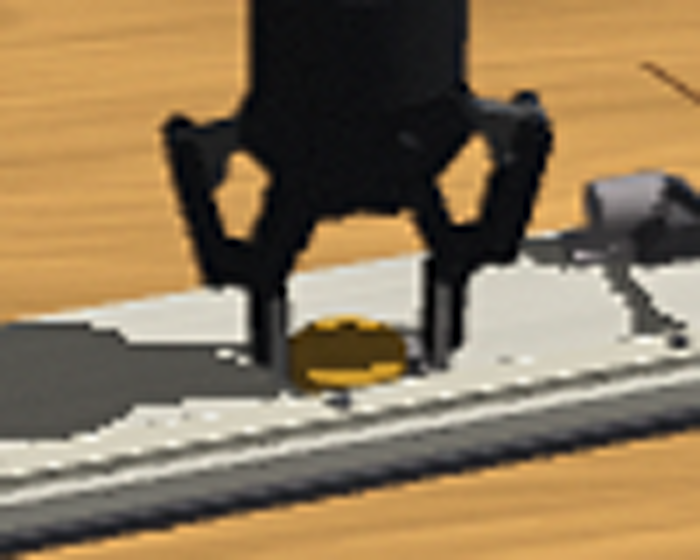

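Both views show the disc still flat against the rail, partly over the pocket with about 15 mm to go. I'll take 1 mm rows.

```bash
python3 -m handwheel '[[[0,-0.001,0.0002],0,0.6],[[0,-0.002,0.0003],0,0.6],[[0,-0.003,0.0005],0,0.6],[[0,-0.004,0.0006],0,0.6],[[0,-0.005,0.0008],0,0.6],[[0,-0.006,0.0009],0,0.6],[[0,-0.007,0.0011],0,0.6],[[0,-0.008,0.0012],0,0.6],[[0,-0.009,0.0014],0,0.6],[[0,-0.010,0.0016],0,0.6],[[0,-0.011,0.0017],0,0.6],[[0,-0.011,0.0017],0,0.6]]'
python3 - <<'E'
from h import *
import cv2
s=ctrl.snapshot("wrist"); cv2.imwrite("pics/w12.png",cv2.resize(s["image"][120:320,180:440,::-1],None,fx=3,fy=3,interpolation=cv2.INTER_CUBIC))
go([.5112,.0146,0.0186],88)
E
```

```text
time: 15.85
eef_pos: [0.5128, 0.014, 0.0196]
eef_rot: [-87.7, 89.9, 90.3]
wrist_force: [-0.4, -0.1, -0.2]
finger_gap: 0.0512
shift [ 0.001  -0.0005  0.0017] turn -0.06281829636623115 now [0.5128 0.014  0.0196] heading -92.0628182963662 j6 87.17971317119593 t 15.9 gap 0.05148842965889112 F [ 0.5  -0.21  0.14]
```

View pics/w12.png

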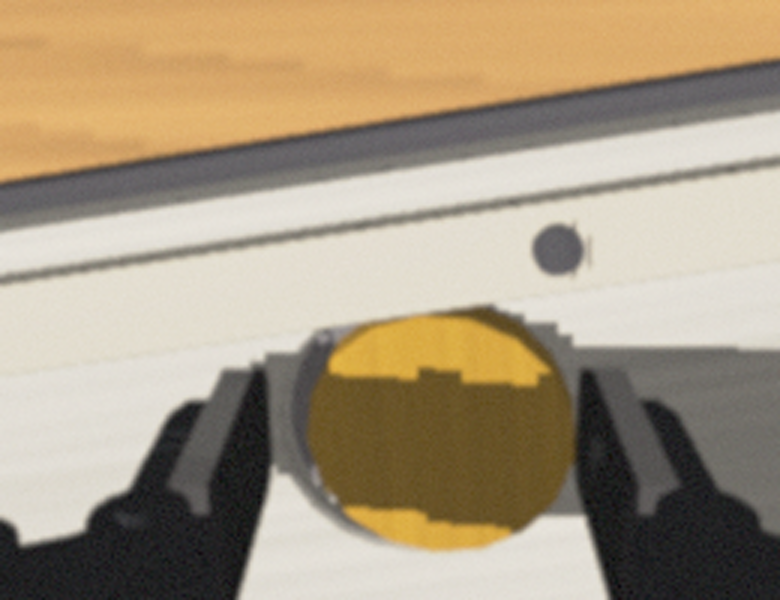

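The wrist view shows the disc nearly in the pocket, possibly tipping a little. A crescent about 3 mm wide remains at its leading edge. I'll use smaller steps.

```bash
python3 -m handwheel '[[[0,-0.0006,0.0001],0,0.6],[[0,-0.0012,0.0002],0,0.6],[[0,-0.0018,0.0003],0,0.6],[[0,-0.0024,0.0004],0,0.6],[[0,-0.0024,0.0004],0,0.6]]'
python3 - <<'E'
from h import *
import cv2
s=ctrl.snapshot("wrist"); cv2.imwrite("pics/w13.png",cv2.resize(s["image"][120:320,180:440,::-1],None,fx=3,fy=3,interpolation=cv2.INTER_CUBIC))
go([.5112,.0146,0.0186],88)
E
```

```text
time: 16.52
eef_pos: [0.5125, 0.0165, 0.0196]
eef_rot: [-87.2, 89.9, 90.7]
wrist_force: [-0.4, -0.4, -0.0]
finger_gap: 0.0513
shift [0.001  0.0019 0.0012] turn -0.06288318328478226 now [0.5125 0.0164 0.0196] heading -92.06288318328477 j6 87.4481303551397 t 16.575 gap 0.051353799227149326 F [ 0.08 -0.86  0.8 ]
```

View pics/w13.png

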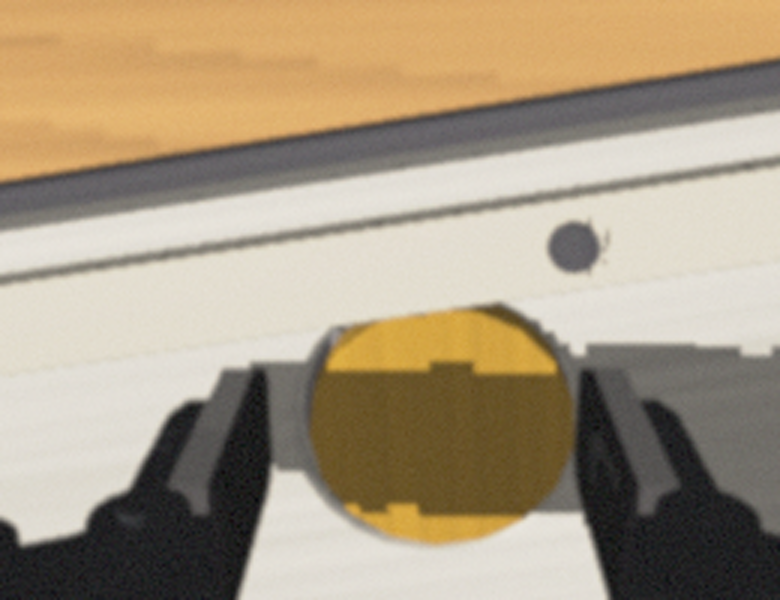

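The wrist view shows the leading edge well down in the pocket with only a thin crescent left. I'll continue another 1 to 2 mm.

```bash
python3 -m handwheel '[[[0,-0.0005,0.0001],0,0.6],[[0,-0.001,0.0002],0,0.6],[[0,-0.0015,0.0002],0,0.6],[[0,-0.0015,0.0002],0,0.6]]'
python3 - <<'E'
from h import *
import cv2
s=ctrl.snapshot("wrist"); cv2.imwrite("pics/w14.png",cv2.resize(s["image"][120:320,180:440,::-1],None,fx=3,fy=3,interpolation=cv2.INTER_CUBIC))
s=ctrl.snapshot("scene"); c=proj(s,[.511,.0146,.025]);u,v=int(c[0]),int(c[1])
cv2.imwrite("pics/s14.png",cv2.resize(s["image"][v-40:v+30,u-50:u+50,::-1],None,fx=8,fy=8,interpolation=cv2.INTER_CUBIC))
go([.5112,.0146,0.0186],88)
E
```

```text
time: 17.08
eef_pos: [0.5124, 0.018, 0.0196]
eef_rot: [-87.9, 89.9, 90.1]
wrist_force: [0.3, 0.1, 0.1]
finger_gap: 0.0513
shift [0.001  0.0035 0.001 ] turn -0.05782958899078494 now [0.5123 0.018  0.0196] heading -92.05782958899078 j6 87.61448588140006 t 17.175 gap 0.051401979298685486 F [ 0.54 -0.5  -0.2 ]
```

View pics/w14.png

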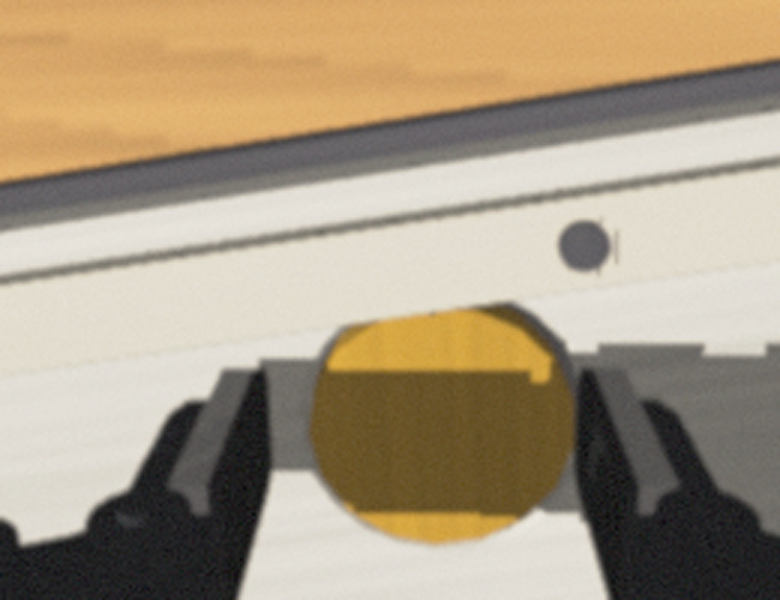

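View pics/s14.png

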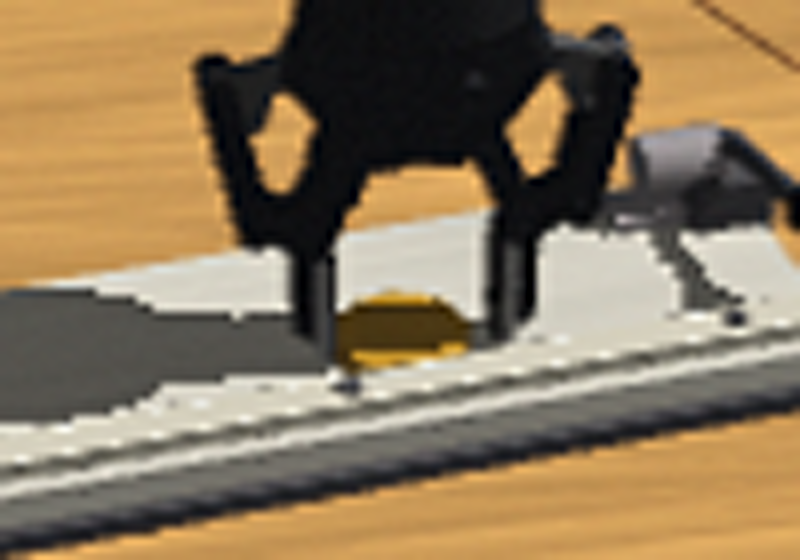

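In both views the disc looks to have dropped: it appears narrower, with pocket rim visible on both sides. I'll back the pad off and look.

```bash
python3 -m handwheel '[[[0,0.0015,0],0,0.6],[[0,0.003,0],0,0.6],[[0,0.003,0],0,0.65],[[0,0.003,0],0,0.65]]'
python3 - <<'E'
from h import *
import cv2
s=ctrl.snapshot("wrist"); cv2.imwrite("pics/w15.png",cv2.resize(s["image"][190:320,240:400,::-1],None,fx=4.6,fy=4.6,interpolation=cv2.INTER_CUBIC))
go([.5112,.0146,0.0186],88)
E
```

```text
time: 17.68
eef_pos: [0.5122, 0.015, 0.0196]
eef_rot: [-86.5, 89.9, 91.5]
wrist_force: [-0.3, -0.3, 0.2]
finger_gap: 0.0553
shift [0.001  0.0005 0.001 ] turn -0.06064756967487028 now [0.5122 0.015  0.0196] heading -92.06064756967487 j6 87.27766478721503 t 17.725 gap 0.05530230678827787 F [-1.19  0.35 -0.61]
```

View pics/w15.png

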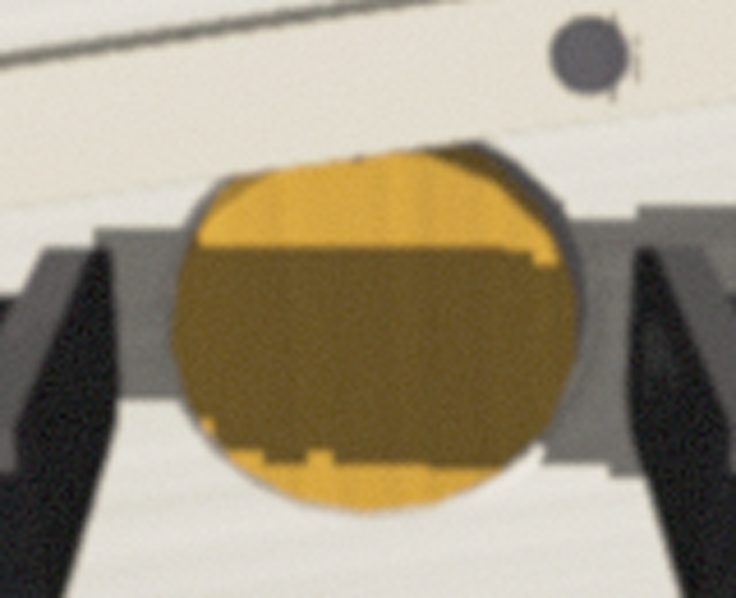

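The wrist view shows both pads clear of the disc and a rim gap all round. I'll lift straight up and check from above.

```bash
python3 -m handwheel '[[[-0.005,0,0],0,0.65],[[-0.015,0,0],0,0.65],[[-0.035,0,0],0,0.7],[[-0.06,0,0],0,0.8],[[-0.09,0,0],0,1],[[-0.12,0,0],0,1],[[-0.12,0.0,0.06],0,1],[[-0.12,0,0.12],0,1],[[-0.12,0,0.12],0,1],[[-0.12,0,0.12],0,1]]'
python3 - <<'E'
from h import *
import cv2
for n,a,b,f in(("wrist",0,0,0),("top",0,0,0),("scene",0,0,0)):
    s=ctrl.snapshot(n);np.save(n+"16.npy",s,allow_pickle=True); c=proj(s,[.5112,.0146,.024]);print(n,c);u,v=int(c[0]),int(c[1])
    w=45 if n!="wrist" else 70
    v0,u0=max(v-w,0),max(u-w,0);print(u0,v0)
    cv2.imwrite(f"pics/{n}16.png",cv2.resize(s["image"][v0:v0+2*w,u0:u0+2*w,::-1],(590,590),interpolation=cv2.INTER_CUBIC))
go([.5112,.0146,0.0186],88)
E
```

```text
time: 18.98
eef_pos: [0.3931, 0.019, 0.1408]
eef_rot: [-147.5, 89.8, 30.4]
wrist_force: [0.4, -0.2, 0.7]
finger_gap: 0.0856
wrist (np.float64(322.1002606280243), np.float64(42.734365149518595))
252 0
top (np.float64(307.95414443210143), np.float64(213.666262225741))
262 168
scene (np.float64(341.1922744460197), np.float64(194.12972336085645))
296 149
shift [ 0.122   0.0003 -0.1173] turn -0.06631793027321464 now [0.3938 0.0189 0.1404] heading -92.0663179302732 j6 86.4505412415237 t 19.125 gap 0.0853536375100715 F [-0.03  0.49  0.01]
```

View pics/wrist16.png

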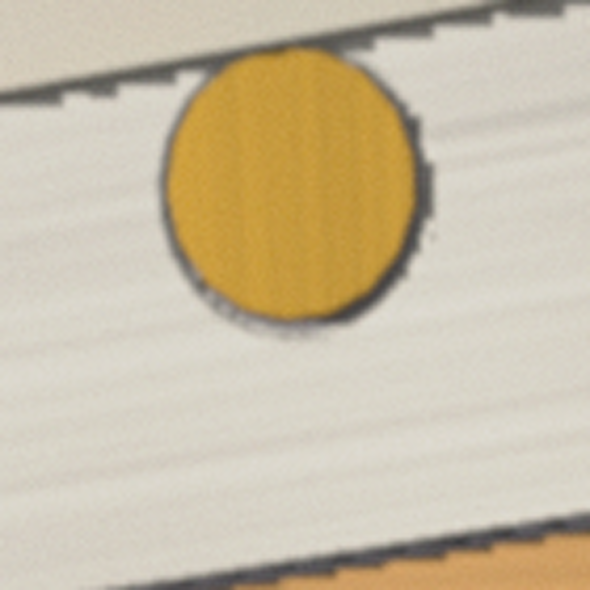

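View pics/scene16.png

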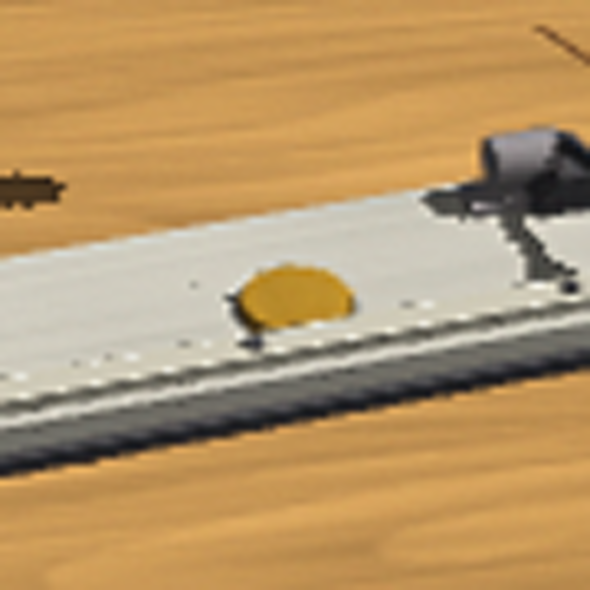

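View pics/top16.png

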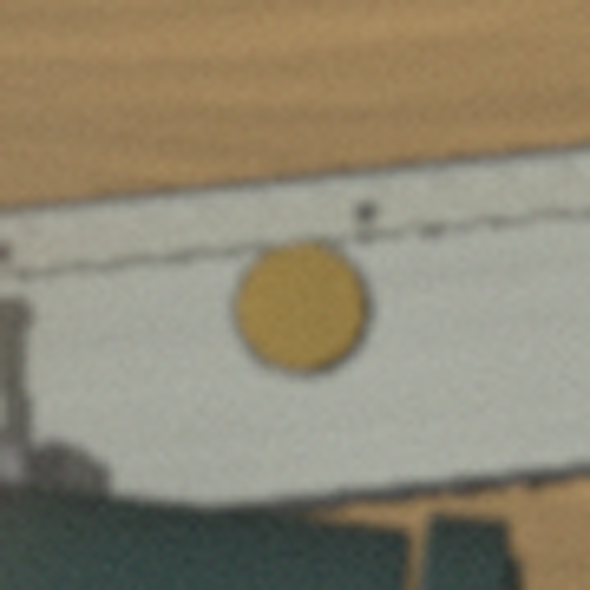

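The views show the disc in the pocket, with a thin rim gap around it. I'll check numerically whether it lies flat by comparing its outline with flat-seated and tipped models in two cameras.

Run:
```python
from h import *
import cv2
from scipy.optimize import minimize
S={n:np.load(n+"16.npy",allow_pickle=True).item() for n in("wrist","scene")}
def mask(s):
    h=cv2.cvtColor(s["image"],cv2.COLOR_RGB2HSV);c=proj(s,[.5112,.0146,.024])
    m=((h[...,0]>15)&(h[...,0]<30)&(h[...,1]>165)).astype(np.uint8)
    yy,xx=np.mgrid[:400,:640];m[np.hypot(xx-c[0],yy-c[1])>45]=0
    k,l,st,ce=cv2.connectedComponentsWithStats(m);j=1+np.argmax(st[1:,4]);return (l==j).astype(np.uint8)
M={n:mask(S[n]) for n in S}
for n in M: print(n,M[n].sum(),np.where(M[n].any(0))[0][[0,-1]],np.where(M[n].any(1))[0][[0,-1]])
u=np.array([-.12,.9928,0]);nn=np.array([.9928,.12,0]);t=np.linspace(0,2*np.pi,90)
def draw(s,x,y,z,tilt,thick=True):
    a=np.radians(tilt);U=u*np.cos(a)+np.array([0,0,-np.sin(a)]);N=np.cross(nn,U)
    pts=[]
    for h in([0,-.004] if thick else [0]):
        for q in t: pts.append(proj(s,np.array([x,y,z])+.0225*(np.cos(q)*nn+np.sin(q)*U)+h*N))
    I=np.zeros((1600,2560),np.uint8);cv2.fillConvexPoly(I,cv2.convexHull((np.array(pts,np.float32)*4+1.5).round().astype(np.int32)),1)
    return cv2.resize(I.astype(np.float32),(640,400),interpolation=cv2.INTER_AREA)
for n in("wrist",):
  for nm,z,ti in(("flat seated",.024,0),("tipped rear up",.026,5),("tipped front up",.026,-5),("unseated",.028,0)):
    c=lambda q:np.abs(draw(S[n],q[0],q[1],z,ti,False)-M[n]).sum()
    r=minimize(c,[.511,.0146],method="Nelder-Mead",options=dict(initial_simplex=[[.511,.0146],[.514,.0146],[.511,.0176]],xatol=2e-4,fatol=.5))
    print(n,nm,r.x,r.fun)
    print("   scene cost at own fit",min((np.abs(draw(S["scene"],r.x[0]+dx,r.x[1]+dy,z,ti,False)-M["scene"]).sum(),dx,dy) for dx in np.arange(-3,4)*.001 for dy in np.arange(-3,4)*.001))
```

```text
wrist 2754 [293 349] [13 74]
scene 118 [333 349] [190 198]
wrist flat seated [0.50934473 0.01596963] 300.1875
   scene cost at own fit (np.float32(29.0), np.float64(0.002), np.float64(-0.003))
wrist tipped rear up [0.50894679 0.01633072] 336.0625
   scene cost at own fit (np.float32(34.125), np.float64(0.003), np.float64(-0.003))
wrist tipped front up [0.50902539 0.01552285] 327.9375
   scene cost at own fit (np.float32(35.3125), np.float64(0.003), np.float64(-0.002))
wrist unseated [0.50842773 0.01573672] 393.0625
   scene cost at own fit (np.float32(44.8125), np.float64(0.003), np.float64(-0.003))
```

Flat-seated fits best, but the mask is coarse. I'll take a closer, centred look.

```bash
python3 -m handwheel '[[[0,0,-0.03],0,1],[[0,0,-0.06],0,1],[[0.02,0,-0.07],0,1],[[0.03,0,-0.07],0,1],[[0.03,0,-0.07],0,1],[[0.03,0,-0.07],0,1]]'
python3 - <<'E'
from h import *
import cv2
s=ctrl.snapshot("wrist");np.save("w17.npy",s,allow_pickle=True); c=proj(s,[.5112,.0146,.024]);print(c);u,v=int(c[0]),int(c[1])
print(u-60,v-60)
cv2.imwrite("pics/w17.png",cv2.resize(s["image"][v-60:v+60,u-60:u+60,::-1],(600,600),interpolation=cv2.INTER_CUBIC))
E
```

```text
time: 19.88
eef_pos: [0.4639, 0.0165, 0.111]
eef_rot: [-133.1, 89.8, 44.9]
wrist_force: [-0.5, 0.0, -0.5]
finger_gap: 0.0851
(np.float64(322.0531518021836), np.float64(141.65175163940015))
262 81
```

View pics/w17.png

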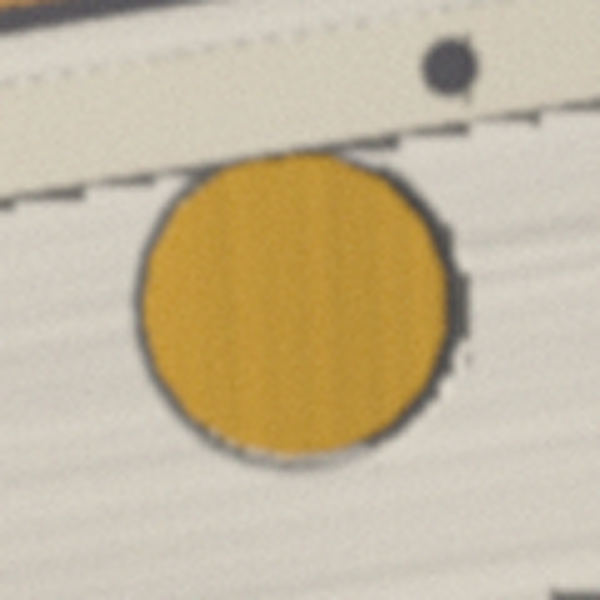

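Run:
```python
from h import *
s=np.load("w17.npy",allow_pickle=True).item()
f=lambda x,y,z: ray(s,(x+.5)/5-.5+262,(y+.5)/5-.5+81,z)
for z in(.024,.026,.028): print(z,"width",np.linalg.norm(f(143,303,z)-f(447,303,z)),"height",np.linalg.norm(f(297,152,z)-f(297,456,z)))
print("ctr",f(295,304,.024),"cam z",s["T"][2][3])
print("left rim",f(136,303,.02),"bottom rim",f(290,470,.02),"right",f(462,303,.02))
```

```text
0.024 width 0.04457736770879587 height 0.04426362607872579
0.026 width 0.04418818987595778 height 0.0438771873328715
0.028 width 0.043799012043119714 height 0.043490748587017146
ctr [0.5114212  0.01565856 0.024     ] cam z 0.25308482419831463
left rim [0.51192191 0.03939542 0.02      ] bottom rim [0.48559796 0.01737414 0.02      ] right [ 0.51018081 -0.00921079  0.02      ]
```

The disc reads 44.6 × 44.3 mm at seated height, which is the best match to 45. It lies inside the pocket's rim, which measures 48.6 mm, with a gap on each side. The gripper is clear, so I'm handing in.

```bash
python3 -m handwheel '[[[-0.04,0,0],0,1],[[-0.06,0,0],0,1],[[-0.06,0,0],0,1],[[-0.06,0,0],0,1]]'
python3 - <<'E'
from bench import ctrl
print(ctrl.sign_off())
E
```

```text
time: 20.42
eef_pos: [0.4633, 0.0164, 0.1707]
eef_rot: [-131.4, 89.8, 46.6]
wrist_force: [0.3, 0.7, -0.3]
finger_gap: 0.0853
the job is handed in; nothing more can be done
None
```

The brass disc is lying flat in the round pocket, and I handed the job in at about 20.5 s of the 64 s allowed.

- **What I did:** I gripped the disc and laid it on the bare end, about 46 mm from the plate's edge and 26 mm from the rail. I then opened the jaws into a loose cage. The rear pad pushed the disc along the rail until it dropped into the pocket. After that I backed the gripper off and raised it clear.
- **Forces:** All the wrist readings I took while sliding stayed near sensor noise, about 1 N. The readings came at the end of each move, so I did not see the peaks in between. The highest reading I saw was about 6 N on the bench while gripping.
- **Last checks:**
  - **Outline:** in the closest picture the disc measured 44.6 × 44.3 mm at seated height, against a true 45 mm.
  - **Pocket rim:** the disc lay inside the rim with a gap on both sides. The rim measured 48.6 mm wide, against 49.
  - **Flatness:** comparing the outline with seated, tipped and unseated models also favoured lying flat. The margin was modest because the colour mask was coarse.
- **Disagreements:** the cameras differed by 1 to 2.5 mm on positions, and the fixture's angle came out between 6.4° and 7.6° depending on the edge used.
- **Not checked:** I never moved near the collars, roller, housing or lock, and the other discs stood clear of the fingers. I took no final picture of the whole bench to confirm they are unmoved.

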